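# Set a lathe tool rest and hold its cam clamp at full lift

### The job

Slide the lathe's tool-rest carriage (banjo) along the bed, with its cam lever still down and slack, until the middle of the tool rest is opposite the groove turned in the blank. Then swing the cam lever by its black handle up to its highest lift point, where it stands upright, without taking it well over the top, and keep hold of it there while I nip up the nut under the bed: finish still gripping the lever upright, with the rest still opposite the groove. Leave the other things on the bench alone.

Things in the scene. Friction and masses are not known exactly. Their poses are not given: they have to be found in the camera images.
- lathe: Bench wood lathe, fixed, 820 mm long. Origin: centre of its underside, on the bench. y runs along bed and spindle to the headstock (robot's left), x across the bed away from the robot, z up. Bed 114 mm wide, top 95 mm above the bench; spindle axis 220 mm up, above the bed's middle. Headstock y +180 to +400 mm, 320 high, lamp above; chuck, 98 mm across, y +103 to +172. Place and yaw vary.
- tailstock: Fixed casting with a handwheel at the right-hand (-y) end of the lathe, holding the end of the blank. Blank: pale wooden cylinder, 48 mm diameter, level along the lathe's y on the spindle axis, between chuck and tailstock. Origin as the lathe's, but shifted along the bed by up to 20 mm either way; casting from y -320 to -230 mm, 252 mm high.
- groove (a point): Centre, on the spindle axis, of the one groove (18 mm wide, 10 mm deep, all round) turned in the blank. 220 mm above the bench. Its axes are those of the lathe.
- banjo (a joint): Travel of the banjo along the bed in m: 0 at the tailstock end, grows towards the headstock (lathe +y), stop at 0.195. Only slides, dragging with about 9 N; stays where left; the cam does not lock it, as the nut is slack. Moving the lever's handle level along the bed drags the banjo without turning the lever. Starts at 0 to 0.08, at least 60 mm short of the groove.
- rest_middle (a point): Middle of the tool-rest bar (its centre line), over the middle of the banjo; axes of the lathe. Steel bar 14 mm thick, 130 mm long along y, 52 mm in front of the spindle axis, 212 mm above the bench, on a post. The banjo below is a grey casting 56 mm wide (y), 34 mm high on the bed, reaching 125 mm in front of the bed's middle. Wanted: the same lathe y as the groove.
- cam_axis (a point): On the banjo: point on the cam lever's pivot, in the lever's plane, 150 mm in front of the bed's middle line (robot side), 117 mm above the bench, at the same lathe y as rest_middle. The pivot runs along the lathe's x: the lever swings in the upright plane along the bed. The lever is a flat steel bar, 9 x 18 mm, with a 30 mm hub, the only one in front of the bed.
- handle_middle (a point): Middle of the black revolving handle on the end of the cam lever: a cylinder 24 mm in diameter, 60 mm long, lying along the lathe's x, sticking out of the lever towards the robot and spinning freely on its axle. Its axle is 110 mm from the pivot; its middle lies 45 mm nearer the robot than cam_axis. It can be gripped from above, fingers closing along the bed (lathe y).
- cam_lever (a joint): Cam lever angle, rad. 0: slack, pointing right (lathe -y), 0.43 rad below level, handle axle 71 mm above the bench. Grows as it swings up. 2.0: upright, handle straight above the pivot, axle 227 mm up: highest lift (3 mm) of the clamp bolt. Beyond, the lift falls; stop 2.6. Starts at 0 to 0.3. Resists with up to 0.4 N m (4 N at the handle); let go short of the top, it falls back.
- gouge: Bystander: turning gouge lying on the bench just in front of the bed, 390 mm long, 30 mm high, under the lever's path. Leave alone.
- chuck_key: Bystander: steel T-shaped chuck key lying on the bench, 100 mm long. Leave alone.
- wax_tin: Bystander: flat round metal tin, 76 mm across, 45 mm high. Leave alone.
- calipers: Bystander: steel calipers lying flat, 150 mm long. Leave alone.
- bowl: Bystander: small dark wooden bowl, 130 mm across, 55 mm high. Leave alone.
- billet: Bystander: square wooden billet 60 x 160 x 60 mm. Leave alone.
- pepper_mill: Bystander: turned wooden pepper mill, 160 mm high, standing behind the lathe. Leave alone.

How it is judged:
By the outcome, as a careful person would: the job done as asked, in the order asked, and still so for the second after the job is handed in, while the arm keeps its last pose, push and grip.
It also fails if it takes over 48 s, if anything falls off the work surface, if the arm or the gripper's body presses on something with over 40 N, if the wrist force passes 120 N, or if a joint passes its speed limit or range.

### The arm

A 6-joint arm with a two-finger parallel gripper is mounted at the origin on the work surface. World frame = base frame: x ahead of the robot, y to its left, z up, the work surface at z = 0. Lengths are in m, angles in rad, forces in N, time in s.
With the tool pointing down it reaches from about 0.375 to 0.925 m from the base axis. Payload 5.7 kg.
Tool frame: the origin (TCP) lies midway between the tips of the shut fingers; the grasp point (between the pads) lies 19 mm behind it; z points along the fingers, y is the line along which they close (so a half turn about z gives the same grasp; the last joint's range is limited). The gripper opens to 88 mm and grips with 3 to 60 N. Pads are 20 mm wide; open, the fingers measure 115 mm over their backs; the gripper's body (75 mm by 178 mm) begins 61 mm behind the grasp point.
Start: joints at [1.126, 0.359, 1.51, -0, 1.272, -0.115], TCP at [0.194, 0.568, 0.223] pointing down, gripper open.
Joint ranges: [-2.97, 2.97], [-1.01, 2.36], [0.21, 2.38], [-0.96, 4.11], [0.2, 2.71], [-2.98, 2.98]. Speed limits (rad/s): [2.39, 2.39, 3.14, 3.14, 3.14, 3.14].

### API

Orientations are given as a unit quaternion [x, y, z, w].
In Python, from bench import move_ptp, servo_line, goto_joints, move_gripper, sleep, inverse_kinematics, capture, PlanningError, close_job, spot_in, silhouettes, current_clock, current_joint_pos, current_qvel, current_joint_torque, current_position, current_orientation, current_force, current_torque, current_finger_gap, current_grip_force gives the robot as it stands. Calls block until the motion is done:
- move_ptp(position, orientation): joint-space move of the TCP to a pose.
- servo_line(position, orientation=None, rate=0.15, contact_N=None): straight line of the TCP; orientation=None keeps the orientation; rate is the mean speed in m/s. With contact_N (N) it stops when the force on the tool has changed by that much, and returns True; else False.
- goto_joints(angles): joint-space move.
- move_gripper(opening): finger opening in m; the grip force is fixed at half the most; returns when the fingers have stopped.
- sleep(seconds).
- inverse_kinematics(position, orientation): joint angles nearest the present ones, or None.
- capture(name): name is "scene" or "top" or "wrist"; returns a dict with "image" (400x640x3 uint8, blue, green, red), "range_z" (400x640 float32, m along the optical axis (not along the pixel's ray), 0 where there is no reading), "intrinsics" (3x3 intrinsics, pixels), "R" (3x3) and "t" (3): a world point X has camera coordinates R X + t. Camera axes: x right, y down, z forward; pixel columns grow to the right and rows downward; lengths in m; the calibration is good to about 2 mm. A picture is of the moment at which its call begins.
A pose or a line that the arm cannot do raises PlanningError and nothing moves.
- close_job(): hands the job in; it is judged then, once.
Trained networks look in the newest picture that a camera, given by its name, has taken for a name from the list of things; names that differ only in an ending like _2 or _b are one class to them, and where a whole thing is asked for, a point or a joint stands for the part that bears it (a point fixed in the world has none). Each returns a list of dicts, best first, with "conf" (0 to 1); they miss things now and then, are a little off and sometimes report something else, mostly with a low value. They report only what shows in the picture. A call takes as long as a camera call.
- spot_in(camera, query): "xy" ([column, row] in pixels, amid what is visible of it).
- silhouettes(camera, query): "region" (400x640 bool, what is visible of it) and "xy" ([column, row] in pixels, amid what is visible of it).
Readings, each from a call of its own:
- current_clock(): time.
- current_joint_pos(): joint angles.
- current_qvel(): joint speeds.
- current_joint_torque(): joint torques, N m.
- current_position(): TCP position.
- current_orientation(): TCP orientation.
- current_force(): force on the tool from outside, world axes, zero at the start.
- current_torque(): the same for the moment, N m.
- current_finger_gap(): finger opening in m.
- current_grip_force(): force on a finger pad.
Only numpy, scipy, OpenCV 4.12 (cv2) and the standard library are available. Lean on these libraries where they do the work, as an engineer would, in place of code of your own. Each camera call takes 0.05 s, during which the arm holds its last target. There are 200 camera calls.

## Working session

There is one attempt and no reset: what is moved stays moved. The work goes in short steps, each a Python script; the robot and the scene stay as the last script left them, time stands still between calls to the robot, and variables do not carry over. Pictures are saved under pics/ and viewed, at most 10 in all, crops included, and the job is handed in when it is done.

```bash
mkdir -p pics
cat > h.py <<'E'
import numpy as np, cv2
from bench import *
def world(c,uv,z=None):
    K=np.array(c["intrinsics"]);R=np.array(c["R"]);t=np.array(c["t"])
    uv=np.atleast_2d(uv).astype(float)
    if z is None: z=c["range_z"][uv[:,1].astype(int),uv[:,0].astype(int)]
    ray=np.c_[uv,np.ones(len(uv))]@np.linalg.inv(K).T
    return (ray*np.asarray(z).reshape(-1,1)-t)@R
def project(c,X):
    p=np.atleast_2d(X)@np.array(c["R"]).T+c["t"]; q=p@np.array(c["intrinsics"]).T
    return q[:,:2]/q[:,2:]
def mask_pts(c,m):
    v,u=np.nonzero(m&(c["range_z"]>0)); return world(c,np.c_[u,v])
E
python3 - <<'E'
from h import *
for n in("scene","top"):
    c=capture(n); cv2.imwrite(f"pics/{n}0.png",c["image"]); np.savez(f"{n}0.npz",**c)
    print(n,"cam at",(-np.array(c["R"]).T@c["t"]).round(3))
    for q in("lathe","tailstock","groove","rest_middle","handle_middle","cam_axis","banjo","cam_lever"):
        s=spot_in(n,q)
        for d in s[:2]:
            print(q,round(d["conf"],2),np.round(d["xy"]),world(c,d["xy"]).round(3))
print(current_clock(),current_orientation())
E
```

```text
scene cam at [1.355 0.355 1.623]
lathe 0.87 [386. 254.] [[0.781 0.269 0.425]]
lathe 0.46 [393. 208.] [[0.385 0.192 0.013]]
tailstock 0.75 [275. 214.] [[ 0.688 -0.148  0.203]]
tailstock 0.28 [304. 209.] [[ 0.629 -0.067  0.198]]
groove 0.76 [277. 216.] [[ 0.657 -0.164  0.12 ]]
rest_middle 0.83 [302. 210.] [[ 0.607 -0.086  0.148]]
handle_middle 0.66 [348. 227.] [[0.539 0.068 0.017]]
cam_axis 0.74 [306. 209.] [[ 0.63  -0.06   0.205]]
banjo 0.69 [305. 215.] [[ 0.667 -0.041  0.239]]
cam_lever 0.63 [303. 194.] [[ 0.461 -0.162 -0.006]]
top cam at [ 0.47  -0.059  1.254]
lathe 0.79 [186. 158.] [[0.64  0.277 0.305]]
lathe 0.61 [242. 205.] [[0.54  0.198 0.024]]
tailstock 0.96 [355. 147.] [[ 0.676 -0.138  0.235]]
tailstock 0.46 [296. 255.] [[0.387 0.028 0.043]]
groove 0.83 [355. 153.] [[ 0.662 -0.139  0.225]]
groove 0.31 [352. 209.] [[ 0.526 -0.143  0.001]]
rest_middle 0.6 [322. 186.] [[ 0.588 -0.05   0.131]]
handle_middle 0.73 [357. 211.] [[ 0.521 -0.16   0.003]]
handle_middle 0.69 [241. 208.] [[0.532 0.199 0.032]]
cam_axis 0.86 [323. 181.] [[ 0.601 -0.054  0.128]]
banjo 0.62 [321. 185.] [[ 0.592 -0.05   0.126]]
banjo 0.4 [286. 124.] [[0.766 0.048 0.143]]
cam_lever 0.88 [352. 212.] [[ 0.519 -0.144  0.004]]
0.9 [ 1.64137023e-01  9.86437548e-01 -3.76349243e-05  6.43474144e-06]
```

View pics/scene0.png

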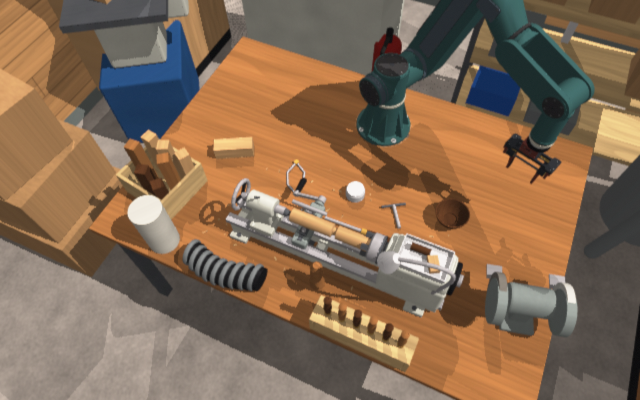

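View pics/top0.png

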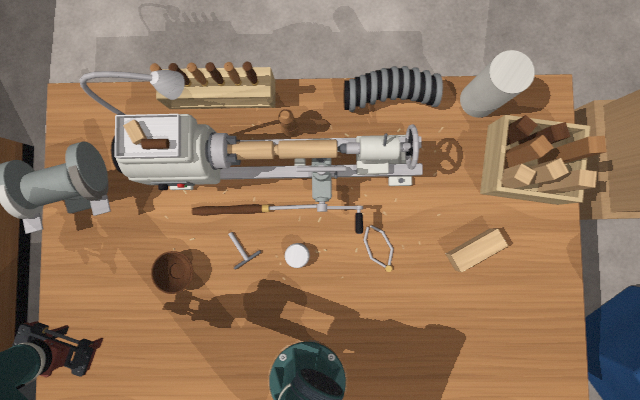

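The top picture shows the blank at rows 140–158, cols 233–337, with a groove near (276,149). The rest's banjo is near (321,185), the lever hub near (321,208) and the black handle near (359,221). The gouge lies under the lever at row 209. Next I'll measure these from depth.

Run:
```python
from h import *
c=dict(np.load("top0.npz")); im=c["image"]
cv2.imwrite("pics/crop0.png",cv2.resize(im[125:250,215:415],None,fx=4,fy=4,interpolation=cv2.INTER_CUBIC)[:600,:800])
vv,uu=np.mgrid[0:400,0:640]
P=world(c,np.c_[uu.ravel(),vv.ravel()]).reshape(400,640,3)
# blank axis
axis=[]
for u in range(234,336,3):
    col=P[138:162,u]; m=col[:,2]>0.215
    i=np.nonzero(m)[0]
    if len(i): print(u,(i[0]+138,i[-1]+138),col[m].mean(0).round(3),col[:,2].max().round(3))
print("handle"); print((P[212:236:2,352:368:3]*1000).astype(int).tolist())
print("rest row profile")
for v in range(160,180,2): print(v,(P[v,285:356:5]*1000).astype(int)[:,1:].tolist())
for q in("handle_middle","cam_axis"): print(q,[(round(d["conf"],2),d["xy"],d["region"].sum(),mask_pts(c,d["region"]).mean(0).round(3)) for d in silhouettes("top",q)])
```

```text
234 (np.int64(138), np.int64(161)) [0.672 0.173 0.249] 0.258
237 (np.int64(142), np.int64(159)) [0.671 0.168 0.24 ] 0.247
240 (np.int64(142), np.int64(159)) [0.671 0.16  0.24 ] 0.246
243 (np.int64(141), np.int64(159)) [0.672 0.152 0.24 ] 0.248
246 (np.int64(141), np.int64(159)) [0.662 0.133 0.293] 1.254
249 (np.int64(141), np.int64(159)) [0.672 0.136 0.24 ] 0.247
252 (np.int64(141), np.int64(159)) [0.672 0.129 0.239] 0.245
255 (np.int64(141), np.int64(158)) [0.673 0.121 0.24 ] 0.248
258 (np.int64(141), np.int64(158)) [0.673 0.113 0.24 ] 0.247
261 (np.int64(141), np.int64(158)) [0.672 0.105 0.24 ] 0.247
264 (np.int64(141), np.int64(158)) [0.672 0.097 0.24 ] 0.247
267 (np.int64(141), np.int64(158)) [0.672 0.089 0.241] 0.251
270 (np.int64(141), np.int64(158)) [0.672 0.081 0.24 ] 0.247
273 (np.int64(144), np.int64(156)) [0.673 0.075 0.23 ] 0.237
276 (np.int64(145), np.int64(154)) [0.674 0.067 0.232] 0.238
279 (np.int64(141), np.int64(158)) [0.672 0.058 0.24 ] 0.248
282 (np.int64(141), np.int64(158)) [0.659 0.044 0.296] 1.254
285 (np.int64(141), np.int64(158)) [0.672 0.043 0.239] 0.248
28
[... 3592 characters left out ...]
[-104, 94], [-119, 96], [-133, 98], [-148, 93]]
176 [[57, 95], [42, 92], [27, 97], [13, 94], [-1, 94], [-16, 93], [-33, 175], [-46, 178], [-60, 176], [-74, 127], [-88, 154], [-104, 88], [-119, 90], [-134, 86], [-149, 85]]
178 [[66, 0], [50, 2], [34, 0], [18, 3], [2, 4], [-12, -1], [-32, 145], [-46, 177], [-60, 176], [-74, 131], [-88, 152], [-108, 2], [-123, 3], [-139, 4], [-155, 0]]
handle_middle [(0.79, [355.4, 210.3], np.int64(376), array([ 0.507, -0.122,  0.106])), (0.27, [354.1, 149.4], np.int64(4295), array([ 0.671, -0.092,  0.221]))]
cam_axis [(0.85, [324.7, 183.1], np.int64(1339), array([ 0.586, -0.067,  0.145])), (0.56, [379.5, 259.8], np.int64(222), array([ 0.389, -0.229,  0.009]))]
```

View pics/crop0.png

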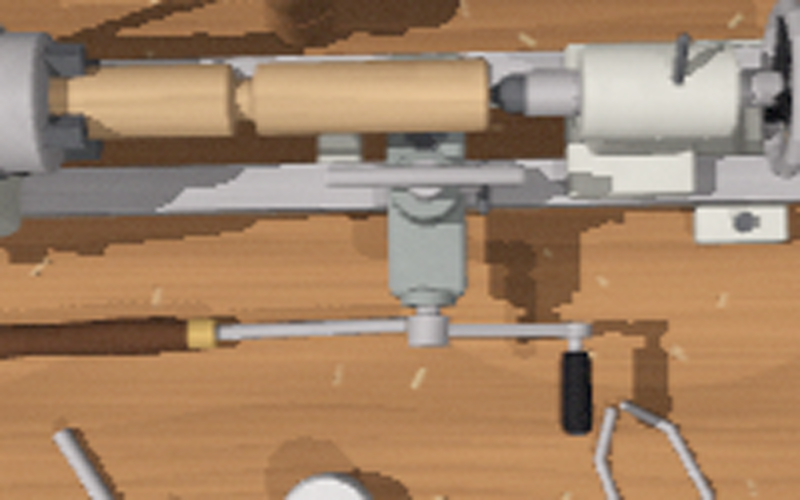

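The crop confirms it: groove near crop (244,95), rest bar spanning cols 327–524 at row 175, hub at (428,330), handle centred at (576,392). In world terms the groove is at y≈0.066, the rest at y≈-0.05 and the handle at about (0.482,-0.155,0.089). I'll fit these properly, move above the handle and check with the wrist camera.

```bash
cat > fit.py <<'E'
from h import *
def plane_cols(c,lo,hi,xr,yr):
    vv,uu=np.nonzero((c["range_z"]>0.05)); uv=np.c_[uu,vv]; P=world(c,uv)
    m=(P[:,2]>lo)&(P[:,2]<hi)&(P[:,0]>xr[0])&(P[:,0]<xr[1])&(P[:,1]>yr[0])&(P[:,1]<yr[1])
    return P[m]
def report(c,yr=(-.15,.0),hx=(.46,.505),hy=(-.175,-.135),hz=(.08,.13)):
    b=plane_cols(c,.205,.26,(.635,.71),(-.075,.165))
    if len(b)>300:
        ys=np.arange(-.07,.16,.005); X=[];Y=[]
        for y in ys:
            s=b[abs(b[:,1]-y)<.0025]
            if len(s)>8: X.append((np.percentile(s[:,0],3)+np.percentile(s[:,0],97))/2);Y.append(y)
        p=np.polyfit(Y,X,1);r=np.array(X)-np.polyval(p,Y);k=abs(r)<.003;p=np.polyfit(np.array(Y)[k],np.array(X)[k],1)
        print("blank x=%.4f + %.4f y"%(p[1],p[0]))
        ridge=b[abs(b[:,0]-np.polyval(p,b[:,1]))<.006]
        ys=np.arange(.03,.11,.0025); print("ridge",[(round(y*1000,1),int(1000*np.median(s[:,2])),len(s)) for y in ys if len(s:=ridge[abs(ridge[:,1]-y)<.00125])])
    r=plane_cols(c,.208,.23,(.60,.635),(-.2,.2))
    if len(r)>20:
        q=np.polyfit(r[:,1],r[:,0],1); print("rest n=%d y %.4f..%.4f mid %.4f x %.4f slope %.4f"%(len(r),r[:,1].min(),r[:,1].max(),(r[:,1].min()+r[:,1].max())/2,r[:,0].mean(),q[0]))
    h=plane_cols(c,*hz,hx,hy)
    if len(h): 
        q=np.polyfit(h[:,0],h[:,1],1); mid=h[abs(h[:,1]-h[:,1].mean())<.004]
        print("handle n=%d mean %s topz %.4f y %.4f..%.4f slope %.4f"%(len(h),h.mean(0).round(4),np.median(mid[:,2]),h[:,1].min(),h[:,1].max(),q[0]))
        w=plane_cols(c,*hz,(.43,.53),hy); print("x range handle",np.percentile(w[:,0],[1,99]).round(4))
E
python3 - <<'E'
from fit import *
report(dict(np.load("top0.npz")))
psi=.015; O=[-np.sin(psi/2),np.cos(psi/2),0,0]
move_ptp([.36,.30,.36],O)
move_ptp([.482,-.10,.30],O)
print(current_clock(),current_position(),current_joint_pos())
c=capture("wrist"); cv2.imwrite("pics/w1.png",c["image"]); np.savez("w1.npz",**c)
print("cam",(-np.array(c["R"]).T@c["t"]).round(3), np.array(c["R"])[2].round(2))
report(c)
E
```

```text
blank x=0.6747 + -0.0049 y
ridge [(np.float64(30.0), 245, 5), (np.float64(32.5), 245, 5), (np.float64(35.0), 243, 5), (np.float64(37.5), 246, 5), (np.float64(40.0), 245, 5), (np.float64(42.5), 245, 5), (np.float64(45.0), 245, 5), (np.float64(47.5), 243, 5), (np.float64(50.0), 244, 5), (np.float64(52.5), 245, 4), (np.float64(55.0), 244, 5), (np.float64(57.5), 243, 5), (np.float64(60.0), 246, 5), (np.float64(62.5), 237, 1), (np.float64(65.0), 234, 5), (np.float64(67.5), 233, 4), (np.float64(70.0), 235, 5), (np.float64(72.5), 235, 4), (np.float64(75.0), 235, 6), (np.float64(77.5), 242, 8), (np.float64(80.0), 244, 3), (np.float64(82.5), 245, 6), (np.float64(85.0), 246, 4), (np.float64(87.5), 246, 4), (np.float64(90.0), 246, 5), (np.float64(92.5), 246, 1), (np.float64(95.0), 244, 6), (np.float64(97.5), 246, 6), (np.float64(100.0), 246, 3), (np.float64(102.5), 245, 3), (np.float64(105.0), 242, 3), (np.float64(107.5), 242, 5)]
rest n=269 y -0.1132..0.1986 mid 0.0427 x 0.6243 slope 0.0099
handle n=127 mean [ 0.483  -0.156   0.1003] topz 0.1023 y -0.1671..-0.1459 slope -0.0099
x range handle [0.4527 0.5281]
3.85 [ 0.48214509 -0.09902309  0.30008289] [-3.43396727e-01  1.34691667e-01  1.62256887e+00  5.08163951e-04
  1.38435706e+00 -1.93030536e+00]
cam [ 0.399 -0.101  0.461] [ 0.3   0.01 -0.95]
blank x=0.6525 + -0.0039 y
ridge []
handle n=876 mean [ 0.4818 -0.1568  0.0984] topz 0.1006 y -0.1701..-0.1462 slope 0.0104
x range handle [0.4505 0.5291]
```

View pics/w1.png

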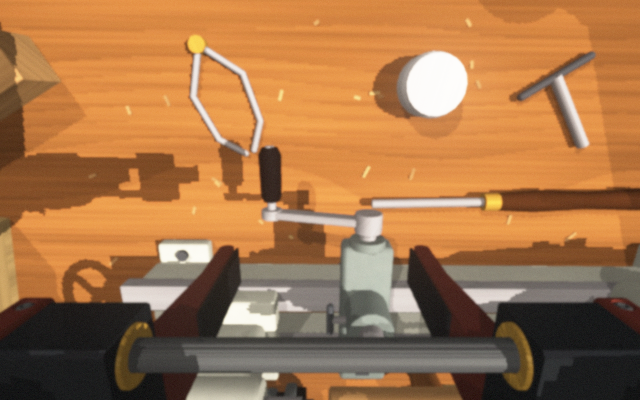

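The wrist view shows the handle at (270,175), the lever running to the hub at (368,220), and clear space for the fingers. The calipers are nearby but flat on the bench, below fingertip height. Next: fit the yaw from the bed edge, then grasp and drag.

Run:
```python
from fit import *
c=dict(np.load("top0.npz"))
def edge(lo,hi,xr,ylist,pc):
    b=plane_cols(c,lo,hi,xr,(-.3,.3));Y=[];X=[]
    for y in ylist:
        s=b[abs(b[:,1]-y)<.004]
        if len(s)>4: X.append(np.percentile(s[:,0],pc));Y.append(y)
    return np.polyfit(Y,X,1).round(4)
print("bed",edge(.085,.105,(.58,.66),np.arange(-.12,.15,.008)[[i for i in range(34) if not 4<=i<=15]],2))
print("rest",edge(.208,.23,(.605,.64),np.arange(-.105,.0,.008),50))
print("blank",edge(.205,.26,(.635,.71),np.arange(-.07,.16,.008),3),edge(.205,.26,(.635,.71),np.arange(-.07,.16,.008),97))
psi=.010; O=[-np.sin(psi/2),np.cos(psi/2),0,0]
move_ptp([.482,-.1565,.16],O)
servo_line([.482,-.1565,.0705],O,rate=.08,contact_N=8)
print(current_position(),current_force())
move_gripper(.0)
print(current_clock(),current_finger_gap(),current_grip_force(),current_position(),current_force())
c=capture("top"); np.savez("top1.npz",**c); cv2.imwrite("pics/t1.png",cv2.resize(c["image"][125:250,215:415],None,fx=4,fy=4,interpolation=cv2.INTER_CUBIC))
r=plane_cols(c,.21,.228,(.61,.635),(-.2,.03)); print("rest",r[:,1].min(),r[:,1].max(),len(r))
```

```text
bed [-0.0049  0.6199]
rest [-0.0198  0.6229]
blank [-0.004   0.6536] [-0.0043  0.696 ]
[ 0.48240965 -0.15669166  0.07095712] [ 1.11527524 -0.35055799  0.07054107]
6.825 0.022823304969389245 30.00147432088852 [ 0.48200954 -0.15696886  0.0705216 ] [-1.30292847 -3.52525424 -0.48608296]
rest -0.11294624894864924 0.015819861124666105 259
```

View pics/t1.png

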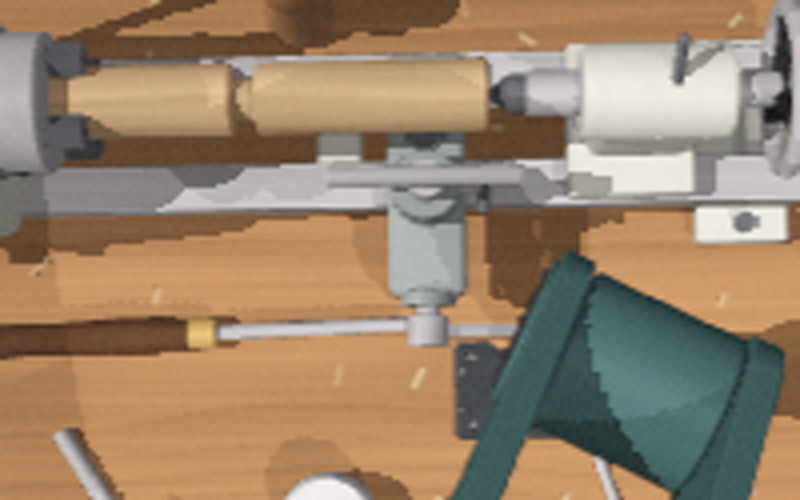

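The handle is gripped (22.8 mm gap, 30 N), and the rest and lever haven't moved. Drag along the bed.

Run:
```python
from fit import *
psi=.0045; d=.1183
p=np.array(current_position()); 
servo_line(p+[-d*psi,d,0],rate=.06)
sleep(.2)
print(current_clock(),p,current_position(),current_force(),current_finger_gap(),current_joint_pos())
c=capture("top"); np.savez("top2.npz",**c); cv2.imwrite("pics/t2.png",cv2.resize(c["image"][125:250,215:415],None,fx=4,fy=4,interpolation=cv2.INTER_CUBIC))
r=plane_cols(c,.21,.228,(.61,.635),(-.1,.17)); print("rest",r[:,1].min(),r[:,1].max(),len(r),(r[:,1].min()+r[:,1].max())/2)
report(c)
```

```text
9.1917 [ 0.48199647 -0.15697415  0.07049387] [ 0.48107743 -0.03958337  0.07032372] [-0.79951139 -6.95592367 -2.08367894] 0.0234001858468582 [-0.2240844   0.39927662  1.92239698 -0.00212139  0.82036561 -1.80398978]
rest 0.005088772143978772 0.13285948963648792 257 0.06897413089023334
blank x=0.6748 + -0.0050 y
ridge [(np.float64(30.0), 244, 5), (np.float64(32.5), 245, 5), (np.float64(35.0), 244, 5), (np.float64(37.5), 243, 5), (np.float64(40.0), 245, 5), (np.float64(42.5), 243, 5), (np.float64(45.0), 245, 5), (np.float64(47.5), 245, 5), (np.float64(50.0), 243, 5), (np.float64(52.5), 245, 5), (np.float64(55.0), 244, 5), (np.float64(57.5), 245, 5), (np.float64(60.0), 246, 4), (np.float64(62.5), 237, 3), (np.float64(65.0), 236, 3), (np.float64(67.5), 233, 4), (np.float64(70.0), 235, 5), (np.float64(72.5), 236, 5), (np.float64(75.0), 235, 5), (np.float64(77.5), 240, 8), (np.float64(80.0), 244, 5), (np.float64(82.5), 244, 4), (np.float64(85.0), 244, 5), (np.float64(87.5), 245, 4), (np.float64(90.0), 247, 5), (np.float64(92.5), 243, 2), (np.float64(95.0), 244, 5), (np.float64(97.5), 246, 5), (np.float64(100.0), 244, 3), (np.float64(102.5), 244, 3), (np.float64(105.0), 245, 4), (np.float64(107.5), 245, 5)]
rest n=265 y 0.0033..0.1981 mid 0.1007 x 0.6234 slope 0.0039
```

View pics/t2.png

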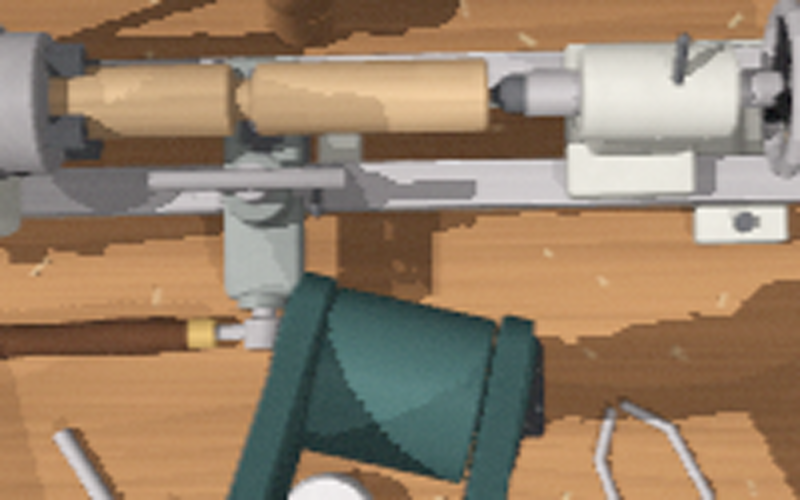

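The rest bar now spans crop cols 148–345 (mid 246.5). The groove, corrected for parallax, is at about 247, so they line up (0.069 each). Now swing the lever along its arc.

Run:
```python
from fit import *
psi=.0045
p=np.array(current_position()); z0=p[2]+.019
ph0=np.arcsin((z0-.117)/.11); cy=p[1]+.11*np.cos(ph0)
print("cam y",cy,ph0)
for ph in np.linspace(ph0,np.pi/2,13)[1:]:
    y=cy-.11*np.cos(ph); t=[p[0]-psi*(y-p[1]),y,.117+.11*np.sin(ph)-.019]
    servo_line(t,rate=.09)
    f=np.array(current_force()); print(round(ph,2),f.round(1),(np.array(current_position())-t).round(4),round(current_finger_gap(),4))
    if np.linalg.norm(f)>35: print("STOP");break
sleep(.3)
print(current_clock(),current_position(),current_force(),current_grip_force(),current_joint_pos())
c=capture("top"); np.savez("top3.npz",**c); cv2.imwrite("pics/t3.png",cv2.resize(c["image"][125:250,215:415],None,fx=4,fy=4,interpolation=cv2.INTER_CUBIC))
r=plane_cols(c,.21,.228,(.61,.635),(-.1,.17)); print("rest",r[:,1].min(),r[:,1].max(),len(r),(r[:,1].min()+r[:,1].max())/2)
s=capture("scene"); np.savez("s3.npz",**s); cv2.imwrite("pics/s3.png",cv2.resize(s["image"][150:290,240:440],None,fx=4,fy=4,interpolation=cv2.INTER_CUBIC))
```

```text
cam y 0.06688457894980124 -0.2541777321451684
-0.1 [-0.6 -7.  -0. ] [-0.     -0.0005  0.0002] 0.0232
0.05 [-1.3 -7.1 -0.1] [-0.     -0.0007  0.0003] 0.0231
0.2 [-1.8 -7.3  0.7] [-0.     -0.0008  0.0003] 0.0233
0.35 [-1.5 -6.3  1.7] [-0.     -0.0008  0.0004] 0.0238
0.51 [-1.6 -7.1  2.8] [ 0.     -0.0008  0.0004] 0.0237
0.66 [-1.5 -6.9  3.8] [ 0.0001 -0.0007  0.0005] 0.0233
0.81 [-1.3 -6.   4.7] [ 0.0003 -0.0006  0.0006] 0.0235
0.96 [-1.2 -5.6  5.7] [ 0.0003 -0.0005  0.0006] 0.0236
1.11 [-0.9 -4.7  7.9] [ 0.0005 -0.0003  0.0008] 0.023
1.27 [-1.6 -4.4  8.9] [ 0.0005 -0.0002  0.0011] 0.0234
1.42 [-2.9 -3.  13.8] [0.0006 0.     0.0015] 0.0231
1.57 [-5.8 -1.9 21.4] [0.0006 0.0005 0.0023] 0.0234
13.5417 [0.48124122 0.06721807 0.21026776] [-5.03519489 -2.14042331 21.71058738] 30.014625191688538 [-3.78978584e-03  2.06043804e-01  1.76719689e+00  4.03376899e-04
  1.16587186e+00 -1.58488770e+00]
rest 0.010351190825625748 0.13771740207816532 258 0.07403429645189553
```

View pics/t3.png

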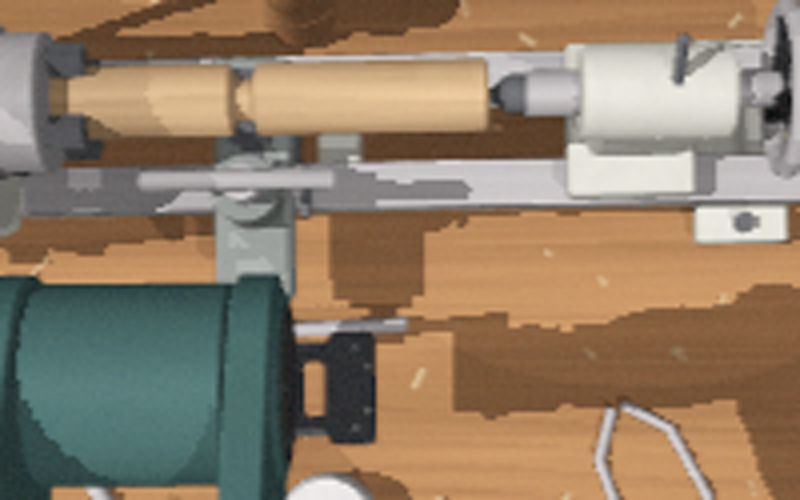

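View pics/s3.png

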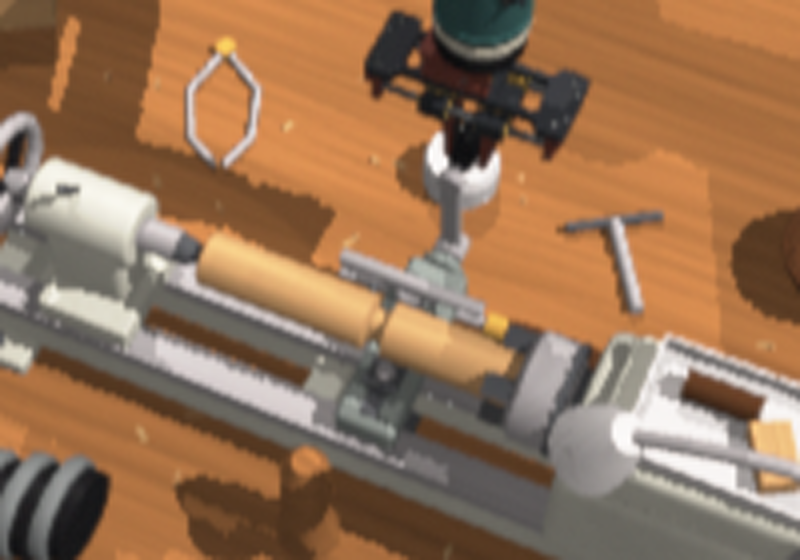

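The lever is nearly upright, but the banjo crept 5 mm towards the headstock (rest at 0.074 against 0.069). The force pattern and height show the axle sits about 2.4 mm below the grasp point, which distorted the arc. I'll lower the lever to slack on the corrected arc, re-set the carriage, then swing up again.

```bash
cat > arc.py <<'E'
from fit import *
psi=.0045; D=.0024; X0,Y0=.4812,.0672
def tgt(C,ph):
    y=C-.11*np.cos(ph); return [X0-psi*(y-Y0),y,.117+.11*np.sin(ph)-.019+D]
def arc(C,a,b,n=11):
    for ph in np.linspace(a,b,n+1)[1:]:
        servo_line(tgt(C,ph),rate=.09); f=np.array(current_force()); print(round(ph,2),f.round(1),end=" ")
        if np.linalg.norm(f)>35: print("STOP");return False
    print(); return True
def rest(tag):
    c=capture("top"); np.savez(tag+".npz",**c); cv2.imwrite(f"pics/{tag}.png",cv2.resize(c["image"][125:250,215:415],None,fx=4,fy=4,interpolation=cv2.INTER_CUBIC))
    r=plane_cols(c,.21,.228,(.61,.635),(-.1,.17)); m=(r[:,1].min()+r[:,1].max())/2
    print("rest",m,len(r),current_clock(),np.array(current_position()).round(4),np.array(current_force()).round(1)); return m
E
python3 - <<'E'
from arc import *
C=.0715
arc(C,np.arccos((C-.0672)/.11),-.25)
m=rest("t4")
p=np.array(current_position()); print("implied C",p[1]+.11*np.cos(np.arcsin((p[2]+.019-D-.117)/.11)))
E
```

```text
1.37 [-0.   0.9  5.2] 1.21 [-0.5 -1.5  3. ] 1.05 [0.3 0.2 0.2] 0.88 [ 2.1 -0.3 -2.6] 0.72 [ 2.5  4.7 -5.2] 0.56 [ 2.3  4.6 -5.5] 0.4 [ 1.8  5.5 -3.3] 0.24 [ 1.7  6.5 -3.4] 0.07 [ 1.3  6.9 -1.9] -0.09 [ 1.6  6.9 -0.9] -0.25 [ 1.   8.1 -0.2] 
rest 0.07410426417680425 256 17.5333 [ 0.481  -0.0339  0.073 ] [ 0.3  7.5 -0.2]
implied C 0.07262327187754562
```

Run:
```python
from arc import *
t=tgt(.0715,-.25); t[1]-=.0052; t[0]+=psi*.0052
servo_line(t,rate=.03); sleep(.2)
m=rest("t5")
p=np.array(current_position()); C=p[1]+.11*np.cos(np.arcsin((p[2]+.019-D-.117)/.11)); print("C",C)
for k in range(2):
    e=m-.0689
    if abs(e)>.0012 :
        t[1]-=e+np.sign(e)*(0 if e>0 else .0018); servo_line(t,rate=.03); sleep(.2); m=rest(f"t5{k}")
        p=np.array(current_position()); C=p[1]+.11*np.cos(np.arcsin((p[2]+.019-D-.117)/.11)); print("C",C)
if abs(m-.0689)<.0015:
    arc(C-.0003,-.25,np.pi/2-.35,9); m=rest("t6")
```

```text
rest 0.06869622018739843 256 18.1083 [ 0.4811 -0.0395  0.0732] [ 0.3  5.  -0.3]
C 0.06711126714287877
-0.09 [-0.9  4.2 -0.5] 0.08 [-1.5  3.3 -1.2] 0.24 [-2.4  2.5 -1.1] 0.4 [-2.9  1.1 -1.8] 0.57 [-4.3 -0.3 -0.8] 0.73 [-4.4 -0.6 -0.6] 0.89 [-5.3 -2.3 -0.6] 1.06 [-4.9 -1.9  0.3] 1.22 [-4.8 -1.6  2.1] 
rest 0.06882806661252268 257 21.3083 [0.4814 0.029  0.2041] [-5.1 -3.   2.6]
```

The banjo is holding at 0.0688 and the forces are low. Finish the swing to upright.

Run:
```python
from arc import *
arc(.0671,np.pi/2-.35,np.pi/2,4); sleep(.3); rest("t7")
print(current_finger_gap(),current_grip_force())
s=capture("scene"); cv2.imwrite("pics/s7.png",cv2.resize(s["image"][150:290,240:440],None,fx=4,fy=4,interpolation=cv2.INTER_CUBIC))
c=dict(np.load("t7.npz")); 
# lever bar seen by scene camera: lateral lean of steel bar above hub
P=plane_cols(s,.14,.222,(.505,.545),(.03,.11))
if len(P)>10: print("lever",len(P),np.polyfit(P[:,2],P[:,1],1),P.mean(0))
```

```text
1.31 [-5.5 -0.9  3.3] 1.4 [-4.5 -2.6  3.1] 1.48 [-5.3 -1.2  3.5] 1.57 [-4.8 -1.4  2.8] 
rest 0.06884378806955763 258 22.6917 [0.4813 0.0673 0.2109] [-5.8 -1.5  3.6]
0.023387965483515804 30.009436905384064
lever 65 [0.00241524 0.06923356] [0.52918391 0.06967188 0.18147964]
```

View pics/s7.png

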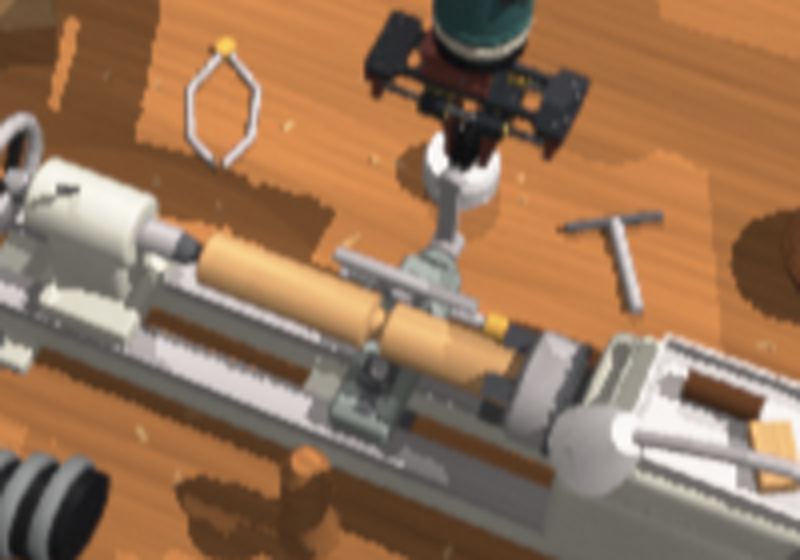

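View pics/t7.png

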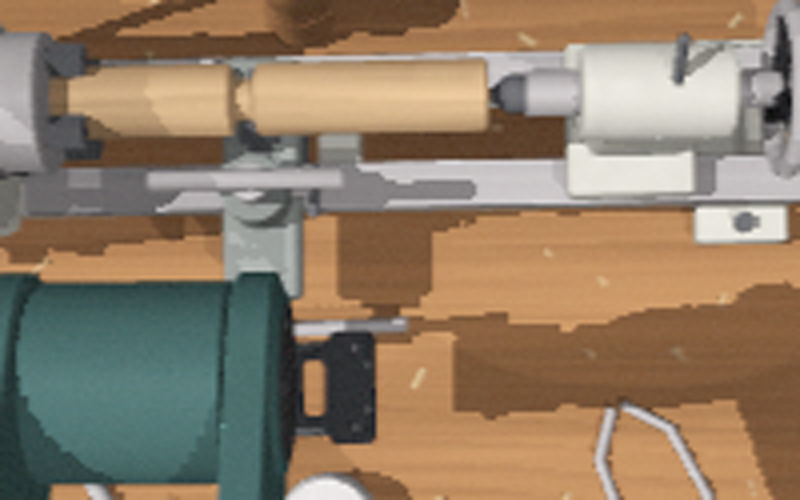

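The lever bar's slope is 0.002, so it stands upright, at crop (448,205) in the scene view. The rest bar's mid (245.5) is opposite the groove to within about 1 mm, the grip is holding, and the bystanders haven't moved. Handing in.

```bash
python3 -c "
from bench import *
print(close_job())"
```

```text
the job is handed in; nothing more can be done
None
```

The job is handed in: the tool rest is opposite the groove to within about 1 mm and the gripper is holding the cam lever upright, after one redo because the carriage crept 5 mm on the first swing and I lowered the lever to re-set it.

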